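# Prop the incubation chest's lid open to air

### The job

The blue incubation chest has been wiped out and must air with its lid propped part-way open. Lean the white lid right back against its stop, swing the steel prop rod up out of its clip by the red grip, and then lower the lid gently onto the rod, without letting it fall, so that the rod's tip sits in the slot of the bracket on the lid's side and holds the lid up by itself. Leave the dish in the chest and the things round about where they are.

Things in the scene. Friction and masses are not known exactly. Their poses are not given: they have to be found in the camera images.
- chest: open-topped blue box, 160 x 160 mm, 100 mm high, fixed to the table; origin at the centre of its underside. The lid hinges on the rim of its +x side and opens from its -x side (front); the prop rod lies along the outside of its +y side (turned towards the robot). Axis z up
- lid_hinge (a point): middle of the lid's hinge line: in the chest's frame at x = 80, y = 0, z = 100 mm; the line runs along the chest's y
- lid (a joint): lid angle, rad: 0 shut, grows as it opens, 1.85 leaning back 16 degrees past upright against its stop, where it stays when released. Between about 0 and 1.55 it falls shut unless held or propped. White slab 165 mm long from the hinge line, 168 mm wide, 12 mm thick, its underside level with the hinge line when shut; 0.35 kg
- lid_handle (a point): middle of the round steel bar of the lid's handle: 12 mm thick, 90 mm long along the chest's y, 207 mm from the hinge line, 6 mm above the plane of the lid's underside, standing 42 mm clear of the lid's free edge. Pinched across its thickness by fingers that point down it can be carried all the way round, the bar turning between the pads
- rod_pivot (a point): pivot of the prop rod, in the chest's frame at x = -72, y = 96, z = 70 mm; its axis runs along the chest's y
- prop_rod (a joint): rod angle, rad: 0 lying level in its open clip, pointing along the chest's +x; grows as its tip swings up, about the pivot; end stop 1.75. Its pivot is stiff (0.03 N m), so that it stays where it is left; the clip is open above and does not hold it. At 1.13 the tip stands where the slot comes down onto it; the slot's flared mouth takes in an error of about 0.08 rad
- rod_grip (a point): point to grasp on the rod's red grip: a round stub 14 mm thick that sticks out from the rod along the chest's +y, 85 mm from the pivot axis; the point is 34 mm out from the rod's own plane, and the stub runs from 3 mm to 59 mm out, its last 4 mm a flange 18 mm across. Pinched across its thickness by fingers that point down, it turns between the pads as the rod swings
- rod_tip (a point): centre of the 12 mm steel ball at the rod's free end, 130.3 mm from the pivot; the rod is 8 mm thick
- lid_slot (a point): where the tip's centre lies when seated: in the slot under the steel bracket on the lid's edge on the rod's side, 130 mm from the hinge line, 6 mm below the lid's underside. The slot is 16 mm wide along the lid, flared to about 38 mm at its mouth. With the tip seated the lid stands at 0.79 rad
- open_dish: open glass Petri dish, 97 mm across, 18 mm high, lying in the chest; origin at the centre of its underside; leave it
- tape_roll: roll of tan tape lying flat, 100 mm across, 25 mm high, on the table; bystander
- marker_pen: black marker, 132 mm long, 14 mm thick, on the table; bystander
- glass_lid: glass Petri lid, 105 mm across, 14 mm high, on the table; bystander
- steel_tweezers: steel tweezers, 125 mm long, on the table; bystander

How it is judged:
On the way, in this order (a step that is already met when the one before it is completed fails the run):
1. the lid leans back against its stop (value of joint lid above 1.75 rad), for 0.2 s.
2. the prop rod is swung up while the lid leans back (value of joint prop_rod above 0.95 rad and value of joint lid above 1.6 rad), for 0.2 s.
At the end, for the whole second after the job is handed in: The lid stands at 0.72 to 0.87 rad, at rest, resting on the prop rod (more than 0.3 N), with the rod's tip within 8 mm of its seat in the slot (value of joint lid between 0.72 and 0.87 rad and distance between rod_tip and lid_slot below 0.008 m and contact force between prop_rod and lid above 0.3 N and velocity of joint lid between -0.05 and 0.05 rad/s); the robot touches nothing.
It fails at once if the lid is dropped or flung (faster than 2.2 rad/s) (velocity of joint lid below -2.2 rad/s or velocity of joint lid above 2.2 rad/s).
It fails at once if the dish in the chest or a bystander is shifted by more than 30 mm (distance of any of open_dish, tape_roll, marker_pen, glass_lid, steel_tweezers from where it was at the start of the episode above 0.03 m).
It also fails if it takes over 67 s, if anything falls off the work surface, if the arm or the gripper's body presses on something with over 40 N, if the wrist force passes 120 N, or if a joint passes its speed limit or range.

### The arm

A 6-joint arm with a two-finger parallel gripper is mounted at the origin on a cart in front of the work surface, level with it; the furniture and walls round the work are solid. World frame = base frame: x ahead of the robot, y to its left, z up, the work surface at z = 0. Lengths are in m, angles in rad, forces in N, time in s.
With the tool pointing down it reaches from about 0.225 to 0.875 m from the base axis. Payload 3.4 kg.
Tool frame: the origin (TCP) lies on the centre line of the jaws, within the pads' length; the fingertips stand 11 mm ahead of it and the grasp point (between the pads) lies 8 mm behind it; z points along the fingers, y is the line along which they close (so a half turn about z gives the same grasp; the last joint's range is limited). The gripper opens to 85 mm and grips with 20 to 120 N. Pads are 22 mm wide; open, the fingers measure 114 mm over their backs; the gripper's body (76 mm by 85 mm) begins 54 mm behind the grasp point. The pads swing forward as they close: fully open they stand 13 mm farther back than shut.
Start: joints at [1.014, 0.276, 1.505, -0, 1.361, -0.121], TCP at [0.243, 0.521, 0.242] pointing down, gripper open.
Joint ranges: [-2.89, 2.89], [-0.75, 2.08], [0.22, 2.7], [-1.18, 4.32], [0.11, 2.71], [-2.7, 2.7]. Speed limits (rad/s): [2.57, 2.57, 3.14, 3.14, 3.14, 3.14].

### API

Orientations are given as a unit quaternion [w, x, y, z].
In Python, from rig import manip, eyes, job gives the robot as it stands.
- The arm moves only by the tool drive_tool, never from a script. Its argument "rows" is a list of rows, each a list of 3 entries, a list of its own where there are three numbers: the turn, a rotation vector about the world's x, y, z in rad, then the shift along the world's x, y, z in cm, then the finger opening in cm, from 0 to 8.54. A call has 1 to 8 rows; each row shifts and turns the commanded pose from where the row before left it; what a row does not reach is not made up. A row lasts 1/8 s, in which the tool goes at most 62.5 mm and 10.7 degrees, less where a joint would pass 70% of its speed; a pose out of reach is approached as far as the arm can. A call is refused whole if a number of a shift passes 6.25 or a number of a turn 0.188, either way. A call with a gripper value outside its range is refused whole. The fingers move at their own pace and stop on an object; "force" is the grip in N (left out, the last holds). Time passes only in rows, so rows that do not move let the fingers close. It gives the time, the measured TCP pose, the force, the opening and the grip force at its end, in the units of the state.
- manip.get_state(): the state, without advancing time (a new reading comes with each control period).
- eyes.get_image(name): name is "scene" or "side" or "wrist"; returns the picture (384x512x3 uint8, red, green, blue); there is no depth.
- eyes.get_calibration(name): a dict with "camera_matrix" (3x3 intrinsics, pixels), "k1" (the pictures are not rectified: a ray, as slopes to the right and down, at radius r is drawn at 1 + k1 r^2 times it, then the intrinsics apply), "view" (4x4, takes a point from world to camera coordinates). Camera axes: x right, y up, looking along -z (the intrinsics and any distortion apply to the point x, -y, -z); pixel columns grow to the right and rows downward; lengths in m; the calibration is good to about 2 mm. A picture is of the moment at which its call begins: read the wrist's pose just before it. get_calibration takes no time and is no camera call; for the wrist camera it gives the pose at the moment of the call.
- job.sign_off(): hands the job in; it is judged then, once.
The state is a dict: "clock": time; "qpos": joint angles; "qd": joint speeds; "effort": joint torques, N m; "position": TCP position; "ee_rot": TCP orientation; "contact_force": force on the tool from outside, world axes, zero at the start; "moment": the same for the moment, N m; "width": finger opening in m; "gripper_force": force on a finger pad.
Only numpy, scipy, OpenCV 4.12 (cv2) and the standard library are available. Lean on these libraries where they do the work, as an engineer would, in place of code of your own. Each camera call takes 0.05 s, during which the arm holds its last target. There are 200 camera calls.

## Working session

There is one attempt and no reset: what is moved stays moved. The work goes in short steps, Python scripts to look and compute and a tool call to move; the robot and the scene stay as the last step left them, time stands still between calls to the robot, and variables do not carry over. Pictures are saved under pics/ and viewed, at most 13 in all, crops included, and the job is handed in when it is done.

Besides the shell and the picture viewer there is one more tool, called as name([rows], argument=value, ...), one row to a line, values as JSON. drive_tool: Moves the arm, as the interface text tells. Its arguments: {"type":"object","properties":{"rows":{"type":"array"},"force":{"type":"number"}},"required":["rows"]}

```bash
mkdir -p pics; ls; python3 - <<'E'
from rig import manip, eyes, job
import cv2,numpy as np
for n in ["scene","side"]:
    im=eyes.get_image(n); cv2.imwrite(f"pics/{n}0.png",im[:,:,::-1])
    c=eyes.get_calibration(n); print(n,np.round(c["camera_matrix"],1).tolist(),c["k1"],np.round(c["view"],4).tolist())
s=manip.get_state(); print(s["clock"],s["position"],s["ee_rot"],s["width"])
E
```

```text
pics
scene [[474.4, 0.0, 254.6], [0.0, 474.4, 190.9], [0.0, 0.0, 1.0]] -0.10984691882284428 [[-0.9051, -0.4244, 0.0255, 0.4883], [0.1991, -0.3701, 0.9074, -0.171], [-0.3756, 0.8264, 0.4195, -1.4124], [0.0, 0.0, 0.0, 1.0]]
side [[472.9, 0.0, 257.4], [0.0, 472.9, 191.5], [0.0, 0.0, 1.0]] -0.15509874796232517 [[-0.9959, -0.0901, -0.0039, 0.5366], [0.04, -0.4803, 0.8762, -0.0972], [-0.0809, 0.8724, 0.482, -1.4014], [0.0, 0.0, 0.0, 1.0]]
0.1 [0.24249672 0.52087556 0.24154388] [-2.55405758e-04  2.16152355e-01  9.76359307e-01 -7.73557653e-04] 0.08558649591403905
```

View pics/scene0.png

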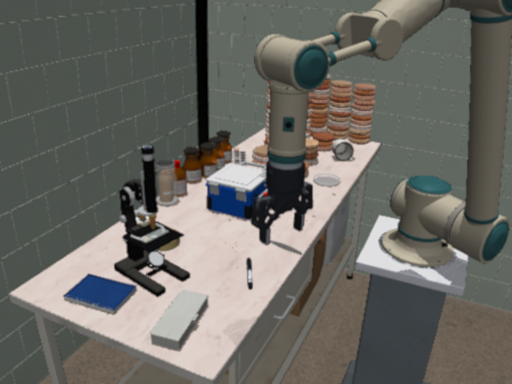

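View pics/side0.png

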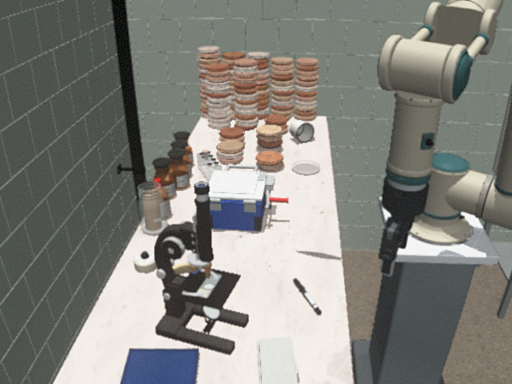

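The chest stands at about scene (237,190) and side (237,200). The red grip, at about side (280,200), points towards the robot, so chest +y is roughly world -x and the hinge side faces the cameras. I'll zoom in on both views.

```bash
cat > h.py <<'E'
import numpy as np,cv2
from rig import manip,eyes,job
def ray(n,u,v,c=None):
    c=c or eyes.get_calibration(n); K=np.array(c["camera_matrix"]);k=c["k1"];V=np.array(c["view"])
    d=np.array([(u-K[0,2])/K[0,0],(v-K[1,2])/K[1,1]]);s=d.copy()
    for _ in range(20): s=d/(1+k*(s@s))
    R=V[:3,:3]; return -R.T@V[:3,3], R.T@np.array([s[0],-s[1],-1.])
def onz(n,u,v,z,c=None):
    o,d=ray(n,u,v,c); return o+d*(z-o[2])/d[2]
def proj(n,p,c=None):
    c=c or eyes.get_calibration(n); K=np.array(c["camera_matrix"]);V=np.array(c["view"])
    q=V@np.append(p,1); s=np.array([q[0],-q[1]])/-q[2]; s=s*(1+c["k1"]*(s@s)); return K[:2,:2]@s+K[:2,2]
def tri(a,b):
    (o1,d1),(o2,d2)=a,b; t=np.linalg.lstsq(np.c_[d1,-d2],o2-o1,rcond=None)[0]
    p,q=o1+t[0]*d1,o2+t[1]*d2; return (p+q)/2,np.linalg.norm(p-q)
E
python3 - <<'E'
from h import *
a=cv2.imread("pics/scene0.png")[155:225,190:290]; b=cv2.imread("pics/side0.png")[155:240,195:295]
A=cv2.resize(a,None,fx=6,fy=6,interpolation=2)[:, :600];B=cv2.resize(b,None,fx=6,fy=6,interpolation=2)
cv2.imwrite("pics/crop.png",np.r_[cv2.resize(A,(400,280)),cv2.resize(B,(400,340))][:600]) 
cv2.imwrite("pics/crop.png",np.hstack([cv2.resize(A,(400,280)),cv2.resize(B,(400,340))[:280]]))
cv2.imwrite("pics/cropB.png",B)
print(onz("side",211,225,0),onz("side",264,228,0), onz("side",285,200,.07),onz("scene",239,215,0))
E
```

```text
[0.67178055 0.0609772  0.        ] [0.51360158 0.06363313 0.        ] [0.45558975 0.01543476 0.07      ] [0.56846177 0.06004388 0.        ]
```

View pics/crop.png

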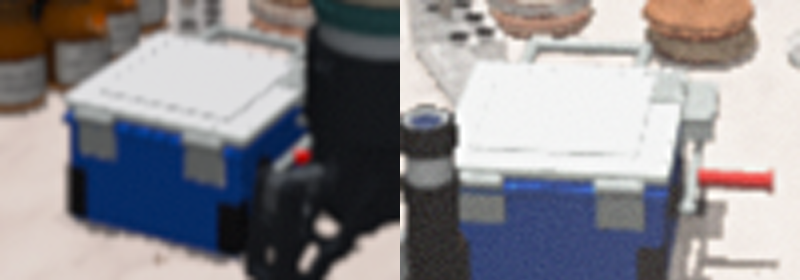

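View pics/cropB.png

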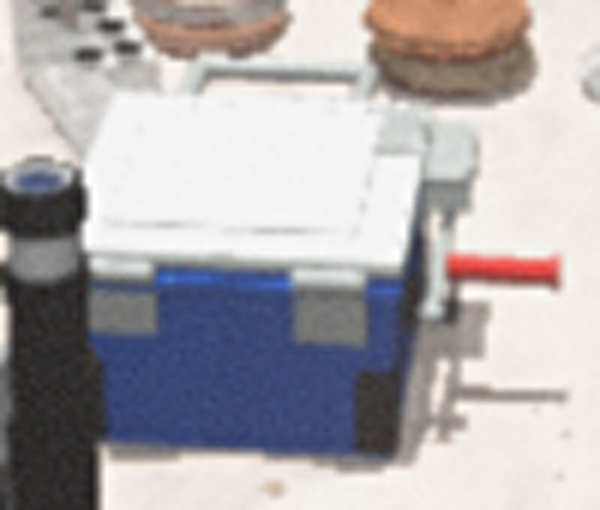

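The lid is shut. In cropB the handle bar runs from (190,72) to (375,75), the grip from (447,266) to (562,268), and the chest's rear bottom corners are at (102,440) and (400,455).

```bash
python3 - <<'E'
from h import *
f=lambda x,y,z:onz("side",195+(x+.5)/6-.5,155+(y+.5)/6-.5,z)
P={}
for n,x,y,z in [("rear bl",102,440,0),("rear br",400,455,0),("lid rl",90,245,.112),("lid rr",420,268,.112),("lid fl",120,92,.112),("hand l",190,72,.106),("hand r",375,75,.106),("grip in",447,266,.07),("grip out",562,268,.07)]:
    P[n]=f(x,y,z);print(n,P[n].round(3))
for a,b in [("rear bl","rear br"),("lid rl","lid rr"),("hand l","hand r"),("grip in","grip out")]:
    d=P[b]-P[a];print(a,np.linalg.norm(d).round(3),np.degrees(np.arctan2(d[1],d[0])).round(1))
# red centroid
for n in ["side","scene"]:
    im=cv2.imread(f"pics/{n}0.png").astype(int);m=(im[...,2]>150)&(im[...,1]<90)&(im[...,0]<90)
    k,l,s,c=cv2.connectedComponentsWithStats(m.astype(np.uint8));print(n,[(s[i].tolist(),c[i].round(1).tolist()) for i in range(1,k) if s[i][4]>5])
s=manip.get_state();c=eyes.get_calibration("wrist");V=np.array(c["view"]);print("wristcam",-V[:3,:3].T@V[:3,3],V[:3,:3].round(3).tolist())
E
```

```text
rear bl [0.667 0.076 0.   ]
rear br [0.521 0.077 0.   ]
lid rl [0.666 0.081 0.112]
lid rr [0.51  0.089 0.112]
lid fl [ 0.68  -0.082  0.112]
hand l [ 0.649 -0.12   0.106]
hand r [ 0.551 -0.125  0.106]
grip in [0.503 0.013 0.07 ]
grip out [0.446 0.01  0.07 ]
rear bl 0.147 179.7
lid rl 0.156 176.8
hand l 0.099 -177.5
grip in 0.057 -177.3
side [([153, 178, 8, 4, 24], [156.7, 179.6]), ([270, 199, 17, 3, 37], [278.6, 199.6])]
scene [([175, 160, 4, 3, 9], [176.6, 161.3]), ([264, 192, 3, 3, 7], [265.1, 193.3])]
wristcam [0.17097957 0.55570704 0.37247714] [[0.422, 0.906, -0.001], [-0.861, 0.401, -0.312], [-0.282, 0.133, 0.95]]
```

drive_tool([
  [[0, 0, 0.034], [2.55, -4.58, 0.4], 3.5],
  [[0, 0, 0.034], [2.55, -4.58, 0.4], 3.5],
  [[0, 0, 0.034], [2.55, -4.58, 0.4], 3.5],
  [[0, 0, 0.034], [2.55, -4.58, 0.4], 3.5],
  [[0, 0, 0.034], [2.55, -4.58, 0.4], 3.5],
  [[0, 0, 0.034], [2.55, -4.58, 0.4], 3.5],
  [[0, 0, 0.034], [2.55, -4.58, 0.4], 3.5],
], force=40)

```text
clock: 0.98
position: [0.4216, 0.1991, 0.2702]
ee_rot: [-0.0, 0.098, 0.995, 0.0]
contact_force: [0.4, 0.5, 0.7]
width: 0.0351
gripper_force: 0.0
```

drive_tool([
  [[0, 0, 0.034], [2.55, -4.58, 0], 3.5],
  [[0, 0, 0.034], [2.55, -4.58, 0], 3.5],
  [[0, 0, 0.034], [2.55, -4.58, 0], 3.5],
  [[0, 0, 0.034], [2.55, -4.58, 0], 3.5],
  [[0, 0, 0.034], [2.55, -4.58, 0], 3.5],
  [[0, 0, 0.034], [2.55, -4.58, 0], 3.5],
  [[0, 0, 0.034], [2.55, -4.58, 0], 3.5],
])

```text
clock: 1.85
position: [0.6002, -0.1214, 0.2698]
ee_rot: [-0.0, -0.021, 1.0, 0.0]
contact_force: [1.2, 0.5, -0.1]
width: 0.0351
gripper_force: 0.0
```

```bash
python3 - <<'E'
from h import *
import json
s=manip.get_state();c=eyes.get_calibration("wrist");im=eyes.get_image("wrist")
cv2.imwrite("pics/w1.png",im[:,:,::-1]);json.dump({k:np.array(v).tolist() for k,v in c.items()},open("w1.json","w"))
print(s["clock"],s["position"],s["ee_rot"],s["qpos"],proj("wrist",[.6,-.1225,.106],c))
E
```

```text
1.85 [ 0.60018689 -0.12143527  0.26980342] [-3.61638661e-04 -2.05336879e-02  9.99789042e-01  3.29617744e-04] [-3.13436353e-01  3.20018825e-01  1.37284727e+00  3.88571797e-04
  1.44962598e+00 -1.92535009e+00] [251.89234342 177.54087327]
```

View pics/w1.png

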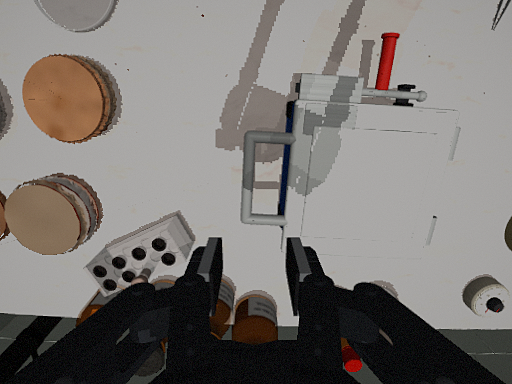

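The wrist view shows the handle bar from (249,134) to (245,221), the grip from (390,36) to (383,90) and the rod ball at (421,96). There are dishes well off to the left.

```bash
python3 - <<'E'
from h import *
import json
c=json.load(open("w1.json"))
f=lambda u,v,z:onz("wrist",u,v,z,c)
P={n:f(u,v,z) for n,u,v,z in [("h1",250,134,.106),("h2",246,221,.106),("g_out",390,36,.07),("g_in",382.5,90,.07),("ball",421,96,.07),("lid1",460,110,.112),("lid2",443,262,.112),("lid0",295,100,.112),("holder",135,255,.03),("dish1",100,95,.05),("dish2",90,215,.05)]}
for n in P: print(n,P[n].round(4))
for a,b in [("h2","h1"),("g_in","g_out"),("lid0","lid1")]:
    d=P[b]-P[a];print(a,np.linalg.norm(d).round(3),np.degrees(np.arctan2(d[1],d[0])).round(1))
im=cv2.imread("pics/w1.png").astype(int);m=((im[...,2]>140)&(im[...,1]<70)).astype(np.uint8);m[200:]=0
(u,v),_,_=r=cv2.minAreaRect(cv2.findNonZero(m));print("grip",r,f(u,v,.07))
E
```

```text
h1 [ 0.5548 -0.1262  0.106 ]
h2 [ 0.65   -0.1271  0.106 ]
g_out [0.4516 0.0152 0.07  ]
g_in [0.5051 0.0161 0.07  ]
ball [0.5091 0.0602 0.07  ]
lid1 [0.5214 0.0788 0.112 ]
lid2 [0.6906 0.1036 0.112 ]
lid0 [ 0.5202 -0.0844  0.112 ]
holder [ 0.744  -0.2885  0.03  ]
dish1 [ 0.5226 -0.3026  0.05  ]
dish2 [ 0.6746 -0.3345  0.05  ]
h2 0.095 179.4
g_in 0.054 -179.0
lid0 0.163 89.6
grip ((387.177490234375, 60.628746032714844), (10.579036712646484, 58.06675338745117), 11.51383113861084) [0.47540291 0.01618643 0.07      ]
```

drive_tool([
  [[0, 0, -0.02], [0.1, -0.4, -4.0], 3.5],
  [[0, 0, 0], [0, 0, -5], 3.5],
  [[0, 0, 0], [0, 0, -4], 3.5],
  [[0, 0, 0], [0, 0, -3], 3.5],
  [[0, 0, 0], [0, 0, -1.2], 3.5],
  [[0, 0, 0], [0, 0, 0], 3.5],
])

```text
clock: 2.65
position: [0.6004, -0.1237, 0.0978]
ee_rot: [-0.001, -0.01, 1.0, 0.0]
contact_force: [0.8, -0.3, 0.4]
width: 0.0349
gripper_force: 0.0
```

drive_tool([
  [[0, 0, 0], [0, 0, 0], 0.6],
  [[0, 0, 0], [0, 0, 0], 0.6],
  [[0, 0, 0], [0, 0, 0], 0.6],
  [[0, 0, 0], [0, 0, 0], 0.6],
], force=40)

```text
clock: 3.15
position: [0.6019, -0.128, 0.1003]
ee_rot: [0.002, -0.01, 1.0, -0.004]
contact_force: [-1.0, -10.2, -1.1]
width: 0.0103
gripper_force: 38.9
```

```bash
python3 - <<'E'
import numpy as np
t=np.linspace(0,1.82,25);y=-20.7*np.cos(t)+.6*np.sin(t);z=20.7*np.sin(t)+.6*np.cos(t)
print([[round(a,2),round(b,2)] for a,b in zip(np.diff(y),np.diff(z))])
E
```

```text
[[np.float64(0.1), np.float64(1.57)], [np.float64(0.22), np.float64(1.55)], [np.float64(0.34), np.float64(1.53)], [np.float64(0.46), np.float64(1.5)], [np.float64(0.57), np.float64(1.46)], [np.float64(0.68), np.float64(1.42)], [np.float64(0.78), np.float64(1.36)], [np.float64(0.88), np.float64(1.3)], [np.float64(0.98), np.float64(1.23)], [np.float64(1.07), np.float64(1.15)], [np.float64(1.15), np.float64(1.07)], [np.float64(1.23), np.float64(0.97)], [np.float64(1.3), np.float64(0.88)], [np.float64(1.36), np.float64(0.78)], [np.float64(1.42), np.float64(0.67)], [np.float64(1.47), np.float64(0.56)], [np.float64(1.5), np.float64(0.45)], [np.float64(1.53), np.float64(0.33)], [np.float64(1.55), np.float64(0.22)], [np.float64(1.57), np.float64(0.1)], [np.float64(1.57), np.float64(-0.02)], [np.float64(1.56), np.float64(-0.14)], [np.float64(1.55), np.float64(-0.26)], [np.float64(1.52), np.float64(-0.37)]]
```

drive_tool([
  [[0, 0, 0], [0, -0.1, 1.57], 0.6],
  [[0, 0, 0], [-0.02, 0.12, 1.55], 0.6],
  [[0, 0, 0], [-0.02, 0.34, 1.53], 0.6],
  [[0, 0, 0], [-0.02, 0.46, 1.5], 0.6],
  [[0, 0, 0], [-0.02, 0.57, 1.46], 0.6],
  [[0, 0, 0], [-0.02, 0.68, 1.42], 0.6],
  [[0, 0, 0], [-0.02, 0.78, 1.36], 0.6],
  [[0, 0, 0], [-0.02, 0.88, 1.3], 0.6],
])

```text
clock: 4.15
position: [0.6023, -0.0886, 0.2187]
ee_rot: [0.004, -0.01, 1.0, -0.003]
contact_force: [5.7, -7.2, 1.9]
width: 0.0104
gripper_force: 38.8
```

drive_tool([
  [[0, 0, 0], [0.02, 0.98, 1.23], 0.6],
  [[0, 0, 0], [0.02, 1.07, 1.15], 0.6],
  [[0, 0, 0], [0.02, 1.15, 1.07], 0.6],
  [[0, 0, 0], [0.02, 1.23, 0.97], 0.6],
  [[0, 0, 0], [0, 1.3, 0.88], 0.6],
  [[0, 0, 0], [0, 1.36, 0.78], 0.6],
  [[0, 0, 0], [0, 1.42, 0.67], 0.6],
  [[0, 0, 0], [0, 1.47, 0.56], 0.6],
])

```text
clock: 5.15
position: [0.6038, 0.0123, 0.2933]
ee_rot: [0.007, -0.01, 1.0, -0.002]
contact_force: [7.0, -3.9, 6.2]
width: 0.0102
gripper_force: 41.0
```

drive_tool([
  [[0, 0, 0], [0, 1.5, 0.45], 0.6],
  [[0, 0, 0], [0, 1.53, 0.33], 0.6],
  [[0, 0, 0], [0, 1.55, 0.22], 0.6],
  [[0, 0, 0], [0, 1.57, 0.1], 0.6],
  [[0, 0, 0], [0, 1.57, -0.02], 0.6],
  [[0, 0, 0], [0, 1.56, -0.14], 0.6],
])

```text
clock: 5.9
position: [0.6038, 0.107, 0.3017]
ee_rot: [0.006, -0.01, 1.0, 0.0]
contact_force: [7.4, -0.3, 8.8]
width: 0.0102
gripper_force: 41.9
```

drive_tool([
  [[0, 0, 0], [0, 1.55, -0.26], 0.6],
  [[0, 0, 0], [0, 1.52, -0.37], 0.6],
  [[0, 0, 0], [0, 0, 0], 0.6],
])

```text
clock: 6.28
position: [0.6034, 0.1393, 0.2948]
ee_rot: [0.006, -0.011, 1.0, 0.002]
contact_force: [7.0, 0.8, 2.8]
width: 0.0109
gripper_force: 41.3
```

drive_tool([
  [[0, 0, 0], [0, 0.5, -0.15], 0.6],
  [[0, 0, 0], [0, 0.3, 0], 0.6],
  [[0, 0, 0], [0, 0, 0], 0.6],
])

```text
clock: 6.65
position: [0.6035, 0.1419, 0.294]
ee_rot: [0.006, -0.01, 1.0, -0.003]
contact_force: [6.5, -8.4, 5.6]
width: 0.0104
gripper_force: 41.2
```

drive_tool([
  [[0, 0, 0], [0, 0, 0], 4],
  [[0, 0, 0], [0, 0, 0], 4],
  [[0, 0, 0], [0, 0, 1.5], 4],
  [[0, 0, 0], [0, 0, 4], 4],
  [[0, 0, 0], [0, 0, 4], 4],
  [[0, 0, 0], [-4, -4, 0], 4],
  [[0, 0, 0], [-4.5, -4.3, 0], 4],
  [[0, 0, 0], [-4.4, -4.3, 0], 4],
])

```text
clock: 7.65
position: [0.4696, 0.0181, 0.3859]
ee_rot: [0.0, -0.011, 1.0, -0.0]
contact_force: [0.8, -1.5, 0.5]
width: 0.04
gripper_force: 0.0
```

drive_tool([
  [[0, 0, 0], [0, 0, -5], 4],
  [[0, 0, 0], [0, 0, -5], 4],
  [[0, 0, 0], [0, 0, -4], 4],
  [[0, 0, 0], [0, 0, 0], 4],
])

```text
clock: 8.15
position: [0.469, 0.0192, 0.2432]
ee_rot: [-0.003, -0.01, 1.0, 0.001]
contact_force: [-0.1, 0.5, 0.9]
width: 0.04
gripper_force: 0.0
```

```bash
python3 - <<'E'
from h import *
s=manip.get_state();c=eyes.get_calibration("wrist");im=eyes.get_image("wrist")
cv2.imwrite("pics/w2.png",im[:,:,::-1]);b=eyes.get_image("scene");cv2.imwrite("pics/s2.png",b[:,:,::-1])
im=im.astype(int);m=((im[...,0]>120)&(im[...,1]<70)).astype(np.uint8);m[290:]=0
k,l,st,ce=cv2.connectedComponentsWithStats(m)
for i in range(1,k):
  if st[i][4]>40: print(st[i],onz("wrist",*ce[i],.07,c), cv2.minAreaRect(cv2.findNonZero((l==i).astype(np.uint8))))
print(s["clock"],s["position"],s["ee_rot"],s["qpos"][5],s["contact_force"],s["width"])
E
```

```text
[243 160  11  49 304] [0.48448967 0.01426715 0.07      ] ((248.0, 184.0), (48.0, 10.0), 90.0)
8.15 [0.46904067 0.0192058  0.24323399] [-3.12397423e-03 -1.02109232e-02  9.99942781e-01  6.41712733e-04] -1.6992255110393448 [-0.0788941   0.52237349  0.92742015] 0.039951616305045574
```

View pics/w2.png

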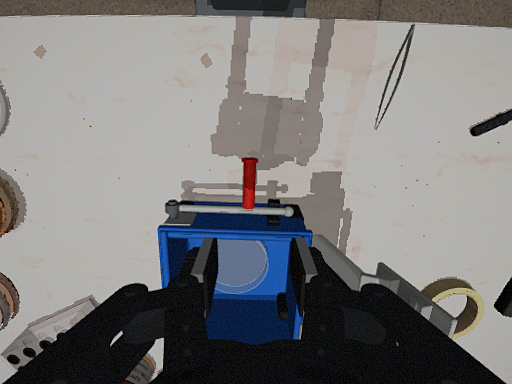

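The lid leans back. The grip is at columns 243–254, rows 160–208, roughly centred between the fingers. I'll re-measure now that the arm has settled.

```bash
python3 - <<'E'
from h import *
for _ in range(2):
  s=manip.get_state();c=eyes.get_calibration("wrist");im=eyes.get_image("wrist").astype(int)
  m=((im[...,0]>120)&(im[...,1]<70)).astype(np.uint8);m[290:]=0
  k,l,st,ce=cv2.connectedComponentsWithStats(m);i=1+np.argmax(st[1:,4]);print(st[i],onz("wrist",*ce[i],.07,c),s["position"])
  print([onz("wrist",u,v,z,c).round(4) for u,v,z in [(248,160,.07),(248,208,.07),(293,212,.07),(172,210,.07),(307,231,.1),(160,229,.1)]])
o=np.array(eyes.get_image("side")).astype(int);m=((o[...,0]>150)&(o[...,1]<90)&(o[...,2]<90)).astype(np.uint8)
k,l,st,ce=cv2.connectedComponentsWithStats(m)
for i in range(1,k):
  if st[i][4]>8:print("side",st[i],onz("side",*ce[i],.07))
E
```

```text
[243 182  12  22 208] [0.49471346 0.01405189 0.07      ] [0.47211558 0.01883279 0.24661816]
[array([0.4563, 0.0132, 0.07  ]), array([0.5117, 0.0139, 0.07  ]), array([0.5156, 0.0655, 0.07  ]), array([ 0.516 , -0.0731,  0.07  ]), array([0.525 , 0.0771, 0.1   ]), array([ 0.5258, -0.0785,  0.1   ])]
[243 154  12  49 334] [0.48277396 0.0142746  0.07      ] [0.47264519 0.01875486 0.24716576]
[array([0.4572, 0.013 , 0.07  ]), array([0.5128, 0.0138, 0.07  ]), array([0.5168, 0.0655, 0.07  ]), array([ 0.5171, -0.0734,  0.07  ]), array([0.5261, 0.0771, 0.1   ]), array([ 0.527 , -0.0789,  0.1   ])]
side [153 178   8   4  24] [ 0.87098038 -0.08178074  0.07      ]
side [270 198   8   3  15] [0.49127899 0.01364018 0.07      ]
```

drive_tool([
  [[0, 0, 0], [0.3, -0.5, -3], 3.6],
  [[0, 0, 0], [0, 0, -5], 3.6],
  [[0, 0, 0], [0, 0, -4.5], 3.6],
  [[0, 0, 0], [0, 0, -3], 3.6],
  [[0, 0, 0], [0, 0, -1], 3.6],
  [[0, 0, 0], [0, 0, 0], 3.6],
  [[0, 0, 0], [0, 0, 0], 3.6],
])

```text
clock: 9.28
position: [0.4757, 0.0135, 0.0815]
ee_rot: [0.002, -0.01, 1.0, -0.0]
contact_force: [0.2, -0.0, -0.6]
width: 0.0358
gripper_force: 0.0
```

drive_tool([
  [[0, 0, 0], [0, 0, -1.5], 3.6],
  [[0, 0, 0], [0, 0, -0.5], 3.6],
  [[0, 0, 0], [0, 0, 0], 3.6],
  [[0, 0, 0], [0, 0, 0], 0.8],
  [[0, 0, 0], [0, 0, 0], 0.8],
  [[0, 0, 0], [0, 0, 0], 0.8],
  [[0, 0, 0], [0, 0, 0], 0.8],
], force=30)

```text
clock: 10.15
position: [0.4746, 0.0138, 0.0604]
ee_rot: [0.001, -0.01, 1.0, 0.0]
contact_force: [-0.1, 1.5, 4.6]
width: 0.0125
gripper_force: 29.3
```

drive_tool([
  [[0, 0, 0], [0, -0.09, 1.2], 0.8],
  [[0, 0, 0], [0, -0.25, 1.17], 0.8],
  [[0, 0, 0], [0, -0.42, 1.13], 0.8],
  [[0, 0, 0], [0, -0.57, 1.06], 0.8],
  [[0, 0, 0], [0, -0.71, 0.96], 0.8],
  [[0, 0, 0], [0, -0.84, 0.86], 0.8],
  [[0, 0, 0], [0, -0.96, 0.73], 0.8],
])

```text
clock: 11.02
position: [0.4738, -0.0202, 0.1337]
ee_rot: [0.001, -0.009, 1.0, 0.005]
contact_force: [-0.7, 10.2, 10.4]
width: 0.0129
gripper_force: 29.7
```

drive_tool([
  [[0, 0, 0], [0, -1.04, 0.59], 0.8],
  [[0, 0, 0], [0, 0, 0], 0.8],
  [[0, 0, 0], [0, 0, 0], 0.8],
])

```text
clock: 11.4
position: [0.4738, -0.0337, 0.1404]
ee_rot: [0.001, -0.01, 1.0, 0.001]
contact_force: [-3.4, 8.2, 19.6]
width: 0.0132
gripper_force: 31.6
```

drive_tool([
  [[0, 0, 0], [0, 0, -0.2], 0.8],
  [[0, 0, 0], [0, 0, 0], 3.6],
  [[0, 0, 0], [0, 0, 0], 3.6],
  [[0, 0, 0], [0, 0, 2], 3.6],
  [[0, 0, 0], [0, 0, 5], 3.6],
  [[0, 0, 0], [0, 0, 5], 3.6],
  [[0, 0, 0], [0, 0, 0], 3.6],
  [[0, 0, 0], [0, 0, 0], 3.6],
])

```text
clock: 12.4
position: [0.4734, -0.0354, 0.2542]
ee_rot: [-0.001, -0.01, 1.0, -0.0]
contact_force: [-0.0, 0.5, -1.1]
width: 0.0361
gripper_force: 0.0
```

```bash
python3 - <<'E'
from h import *
import json
s=manip.get_state();c=eyes.get_calibration("wrist");im=eyes.get_image("wrist")
json.dump({k:np.array(v).tolist() for k,v in c.items()},open("w3.json","w"))
b=eyes.get_image("side");cv2.imwrite("pics/w3.png",im[:,:,::-1]);cv2.imwrite("pics/side3.png",b[:,:,::-1])
A=cv2.resize(im[100:300,120:340],None,fx=2,fy=2);B=cv2.resize(b[130:230,205:295],None,fx=4,fy=4)
cv2.imwrite("pics/c3.png",np.hstack([A,B])[:,:,::-1]);print(A.shape,s["position"],s["contact_force"])
E
```

```text
(400, 440, 3) [ 0.47336032 -0.0354409   0.25417967] [-0.04398956  0.45082249 -1.09055974]
```

View pics/c3.png

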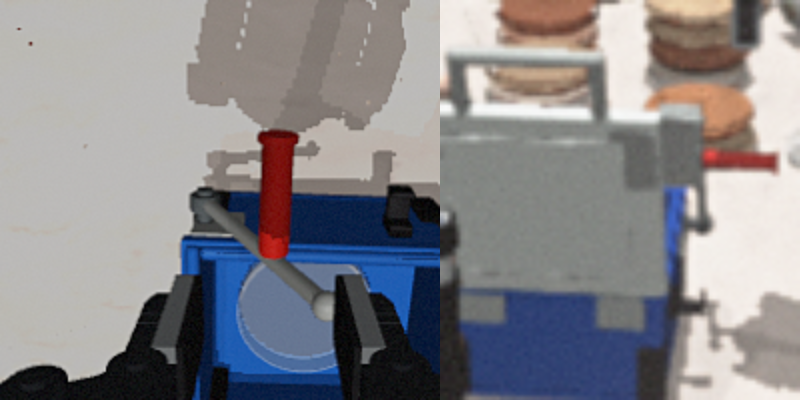

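The rod is up. The ball is at wrist (281.5,252.5), the pivot at about (221,199), and the grip's outer end at about (259,167). I'll compute the rod angle.

```bash
python3 - <<'E'
from h import *
import json
c=json.load(open("w3.json"))
def onx(u,v,x): o,d=ray("wrist",u,v,c); return o+d*(x-o[0])/d[0]
print("pivot",onz("wrist",221.5,199,.07,c))
# solve the angle: ball constrained to circle about pivot, y only matched
for py in (-.073,-.070):
  for px in (.506,.510):
    best=min(np.arange(.8,1.4,.002),key=lambda t:abs(proj("wrist",[px,py+.1303*np.cos(t),.07+.1303*np.sin(t)],c)[0]-281.5))
    bestg=min(np.arange(.8,1.4,.002),key=lambda t:abs(proj("wrist",[px-.059,py+.085*np.cos(t),.07+.085*np.sin(t)],c)[0]-259.5))
    print(py,px,best,bestg,proj("wrist",[px,py+.1303*np.cos(best),.07+.1303*np.sin(best)],c),proj("wrist",[px,py,.07],c))
E
```

```text
pivot [ 0.50464182 -0.07127354  0.07      ]
-0.073 0.506 1.0860000000000003 1.0440000000000003 [281.61382888 250.55584364] [220.02567786 200.08137795]
-0.073 0.51 1.0840000000000003 1.0420000000000003 [281.63357537 255.00488318] [220.08362137 203.33201448]
-0.07 0.506 1.1140000000000003 1.0840000000000003 [281.48456585 251.61190743] [222.61854587 200.12982499]
-0.07 0.51 1.1120000000000003 1.0840000000000003 [281.51015634 256.0893801 ] [222.66683411 203.38031834]
```

drive_tool([
  [[0, 0, 0], [0, 0, 6], 4],
  [[0, 0, 0], [0, 0, 6], 4],
  [[0, 0, 0], [3.3, 4.5, 0.6], 4],
  [[0, 0, 0], [3.3, 4.4, 0], 4],
  [[0, 0, 0], [3.2, 4.4, 0], 4],
  [[0, 0, 0], [3.2, 4.4, 0], 4],
  [[0, 0, 0], [0, 0, 0], 4],
  [[0, 0, 0], [0, 0, 0], 4],
])

```text
clock: 13.5
position: [0.6037, 0.1415, 0.3791]
ee_rot: [-0.002, -0.01, 1.0, -0.001]
contact_force: [0.6, 0.5, 0.9]
width: 0.0398
gripper_force: 0.0
```

```bash
python3 - <<'E'
from h import *
s=manip.get_state();c=eyes.get_calibration("wrist");im=eyes.get_image("wrist")
cv2.imwrite("pics/w4.png",im[:,:,::-1]);print(s["position"],s["clock"],proj("wrist",[.6035,.142,.302],c))
b=eyes.get_image("side");
cv2.imwrite("pics/c4.png",np.hstack([im[:,:,::-1][:, :440],cv2.resize(b[120:248,205:295],(270,384))[:,:,::-1]]))
E
```

```text
[0.60367424 0.14154834 0.37910666] 13.5 [253.44025012 207.09001582]
```

View pics/c4.png

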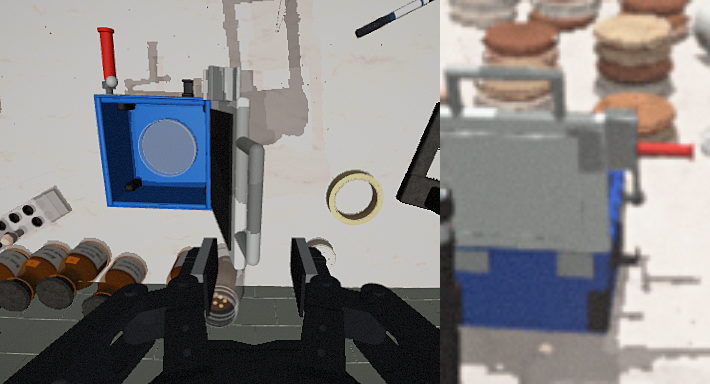

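The handle bar is at column ~256, rows 140–265, centred between the fingers. The rod ball is at (111,83) and the lid is at its stop. Descending to grip.

drive_tool([
  [[0, 0, 0], [0, 0.1, -4], 4],
  [[0, 0, 0], [0, 0, -3], 4],
  [[0, 0, 0], [0, 0, -1.5], 4],
  [[0, 0, 0], [0, 0, 0], 0.6],
  [[0, 0, 0], [0, 0, 0], 0.6],
  [[0, 0, 0], [0, 0, 0], 0.6],
  [[0, 0, 0], [0, 0, 0], 0.6],
], force=40)

```text
clock: 14.48
position: [0.6044, 0.1419, 0.2971]
ee_rot: [0.001, -0.01, 1.0, -0.001]
contact_force: [-0.8, -4.4, 3.0]
width: 0.01
gripper_force: 39.4
```

```bash
python3 - <<'E'
from h import *
t=np.linspace(1.85,.82,23);y=-20.7*np.cos(t)+.6*np.sin(t);z=20.7*np.sin(t)+.6*np.cos(t)
print([[float(round(a,2)),float(round(b,2))] for a,b in zip(np.diff(y),np.diff(z))])
im=cv2.imread("pics/w4.png");print(im[70:95:3,100:122:3].mean(2).astype(int))
E
```

```text
[[-0.93, 0.27], [-0.94, 0.23], [-0.95, 0.18], [-0.96, 0.14], [-0.96, 0.09], [-0.97, 0.05], [-0.97, 0.0], [-0.97, -0.04], [-0.97, -0.09], [-0.96, -0.13], [-0.95, -0.18], [-0.94, -0.22], [-0.93, -0.27], [-0.92, -0.31], [-0.9, -0.35], [-0.89, -0.39], [-0.87, -0.43], [-0.85, -0.47], [-0.82, -0.51], [-0.8, -0.55], [-0.77, -0.59], [-0.74, -0.62]]
[[194  75  94  84  65  92 195 195]
 [194 127  93  90  65  50 194 194]
 [193 196  88 150 131  19 198 195]
 [195 193 130 177 167 116 192 194]
 [199  74 130 175 165 128 199 195]
 [199  79 105 137 137  79 202 194]
 [196 100  77  73  59  72 195 195]
 [196 197  94  96   9 198 194 195]
 [125 117 122 120  79 132 153 132]]
```

drive_tool([
  [[0, 0, 0], [0, -0.93, 0.27], 0.6],
  [[0, 0, 0], [0, -0.94, 0.23], 0.6],
  [[0, 0, 0], [0, -0.95, 0.18], 0.6],
  [[0, 0, 0], [0, -0.96, 0.14], 0.6],
  [[0, 0, 0], [0, -0.96, 0.09], 0.6],
  [[0, 0, 0], [0, -0.97, 0.05], 0.6],
  [[0, 0, 0], [0, -0.97, 0], 0.6],
  [[0, 0, 0], [0, -0.97, -0.04], 0.6],
])

```text
clock: 15.48
position: [0.6034, 0.0653, 0.305]
ee_rot: [-0.001, -0.01, 1.0, -0.0]
contact_force: [-4.4, 0.3, 4.0]
width: 0.0105
gripper_force: 41.4
```

drive_tool([
  [[0, 0, 0], [0, -0.97, -0.09], 0.6],
  [[0, 0, 0], [0, -0.96, -0.13], 0.6],
  [[0, 0, 0], [0, -0.95, -0.18], 0.6],
  [[0, 0, 0], [0, -0.94, -0.22], 0.6],
  [[0, 0, 0], [0, -0.93, -0.27], 0.6],
  [[0, 0, 0], [0, -0.92, -0.31], 0.6],
  [[0, 0, 0], [0, -0.9, -0.35], 0.6],
])

```text
clock: 16.35
position: [0.6025, -0.0005, 0.2885]
ee_rot: [-0.002, -0.01, 1.0, -0.0]
contact_force: [-4.8, 0.7, 1.6]
width: 0.0103
gripper_force: 42.2
```

```bash
python3 - <<'E'
from h import *
s=manip.get_state();print(s["position"],s["clock"],s["contact_force"])
a=eyes.get_image("scene");b=eyes.get_image("side");w=eyes.get_image("wrist")
f=lambda i,x0,x1,y0,y1:cv2.resize(i[y0:y1,x0:x1],(400,300))[:,:,::-1]
cv2.imwrite("pics/c5.png",np.vstack([np.hstack([f(a,190,310,110,200),f(b,205,305,135,210)]),np.hstack([f(w,0,512,0,384),f(w,200,400,50,200)])]))
E
```

```text
[ 6.02526963e-01 -5.34587545e-04  2.88476363e-01] 16.35 [-4.75173979  0.69700872  1.61618321]
```

View pics/c5.png

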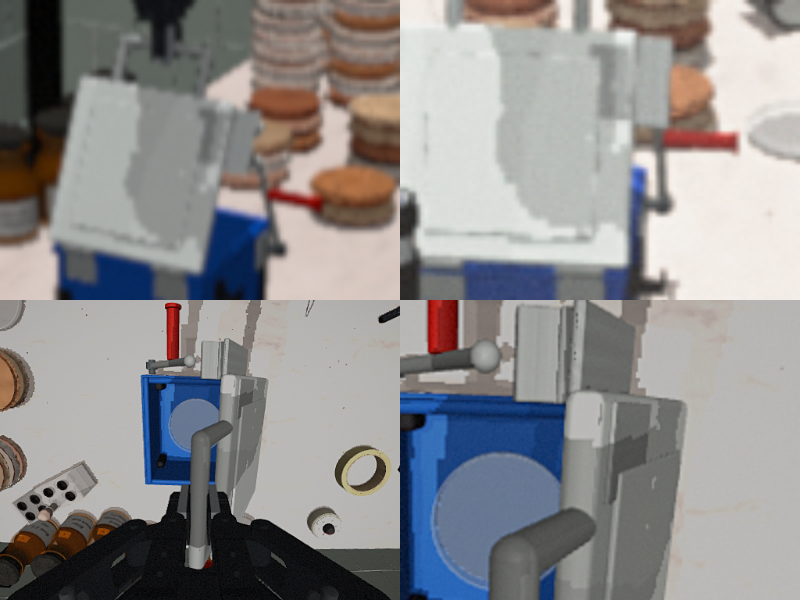

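The lid is at about 1.15 rad. The ball, at wrist (243,78), stands just in front of the bracket and lines up with it sideways. I'll check the rod angle from this view before seating.

```bash
python3 - <<'E'
from h import *
c=eyes.get_calibration("wrist")
for t in (1.02,1.06,1.1,1.14,1.18): print(t,proj("wrist",[.508,-.072+.1303*np.cos(t),.07+.1303*np.sin(t)],c),proj("wrist",[.508-.059,-.072+.085*np.cos(t),.07+.085*np.sin(t)],c))
print(proj("wrist",[.508,-.072,.07],c))
E
```

```text
1.02 [251.48367078  78.69984063] [224.95721704   7.53283543]
1.06 [245.56441367  78.33660152] [221.26668986   6.85325575]
1.1 [239.38470091  77.98405064] [217.46425624   6.2097518 ]
1.14 [232.96177134  77.64435365] [213.55956532   5.60514135]
1.18 [226.31553253  77.31967634] [209.56305641   5.042132  ]
[192.49547296  84.74730832]
```

drive_tool([
  [[0, 0, 0], [0, -0.89, -0.39], 0.6],
  [[0, 0, 0], [0, -0.87, -0.43], 0.6],
  [[0, 0, 0], [0, -0.85, -0.47], 0.6],
  [[0, 0, 0], [0, 0, 0], 0.6],
])

```text
clock: 17.0
position: [0.6023, -0.0268, 0.275]
ee_rot: [-0.003, -0.01, 1.0, -0.0]
contact_force: [-5.8, -0.1, 0.4]
width: 0.0102
gripper_force: 42.2
```

drive_tool([
  [[0, 0, 0], [0, -0.82, -0.51], 0.6],
  [[0, 0, 0], [0, -0.8, -0.55], 0.6],
  [[0, 0, 0], [0, -0.4, -0.3], 0.6],
  [[0, 0, 0], [0, 0, 0], 0.6],
])

```text
clock: 17.5
position: [0.602, -0.0469, 0.2612]
ee_rot: [-0.003, -0.01, 1.0, -0.001]
contact_force: [-6.6, -0.2, -1.1]
width: 0.0102
gripper_force: 42.5
```

```bash
python3 - <<'E'
from h import *
s=manip.get_state();print(s["position"],s["clock"],s["contact_force"])
a=eyes.get_image("scene");b=eyes.get_image("side");w=eyes.get_image("wrist")
f=lambda i,x0,x1,y0,y1:cv2.resize(i[y0:y1,x0:x1],(400,300))[:,:,::-1]
cv2.imwrite("pics/c6.png",np.vstack([np.hstack([f(a,220,300,130,190),f(b,235,315,150,210)]),np.hstack([f(w,0,512,0,384),f(w,180,340,0,120)])]))
E
```

```text
[ 0.60204581 -0.04691977  0.2611674 ] 17.5 [-6.58909338 -0.18663815 -1.08188703]
```

View pics/c6.png

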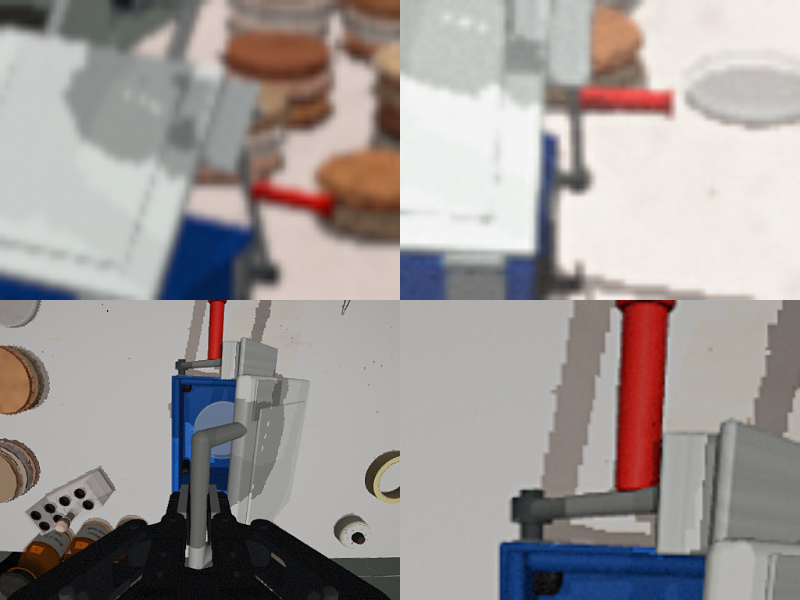

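The bracket has come over the ball (lid ~0.89 rad, ball hidden inside). I'll lower in small steps while watching the force.

drive_tool([
  [[0, 0, 0], [0, -0.4, -0.33], 0.6],
  [[0, 0, 0], [0, -0.4, -0.33], 0.6],
  [[0, 0, 0], [0, 0, 0], 0.6],
])

```text
clock: 18.02
position: [0.6019, -0.0547, 0.2548]
ee_rot: [-0.003, -0.01, 1.0, -0.0]
contact_force: [-6.1, 0.6, 1.6]
width: 0.0102
gripper_force: 42.6
```

drive_tool([
  [[0, 0, 0], [0, -0.38, -0.35], 0.6],
  [[0, 0, 0], [0, 0, 0], 0.6],
])

```text
clock: 18.27
position: [0.6019, -0.0586, 0.2511]
ee_rot: [-0.003, -0.01, 1.0, -0.001]
contact_force: [-6.2, -0.5, -0.2]
width: 0.0102
gripper_force: 42.9
```

drive_tool([
  [[0, 0, 0], [0, -0.38, -0.35], 0.6],
  [[0, 0, 0], [0, 0, 0], 0.6],
])

```text
clock: 18.52
position: [0.6019, -0.0623, 0.2478]
ee_rot: [-0.003, -0.01, 1.0, -0.0]
contact_force: [-6.0, -0.4, 1.0]
width: 0.0107
gripper_force: 42.9
```

drive_tool([
  [[0, 0, 0], [0, -0.2, -0.2], 0.6],
  [[0, 0, 0], [0, 0, 0], 0.6],
])

```text
clock: 18.77
position: [0.6018, -0.0637, 0.2464]
ee_rot: [-0.003, -0.01, 1.0, 0.0]
contact_force: [-7.1, 1.0, 2.0]
width: 0.0098
gripper_force: 43.1
```

drive_tool([
  [[0, 0, 0], [0, -0.2, -0.2], 0.6],
  [[0, 0, 0], [0, 0, 0], 0.6],
])

```text
clock: 19.02
position: [0.6019, -0.0649, 0.245]
ee_rot: [-0.003, -0.01, 1.0, 0.001]
contact_force: [-7.7, 3.8, 4.4]
width: 0.0102
gripper_force: 43.7
```

```bash
python3 - <<'E'
from h import *
s=manip.get_state();print(s["position"],s["clock"],s["contact_force"])
a=eyes.get_image("scene");b=eyes.get_image("side");w=eyes.get_image("wrist")
f=lambda i,x0,x1,y0,y1:cv2.resize(i[y0:y1,x0:x1],(400,300))[:,:,::-1]
cv2.imwrite("pics/c7.png",np.vstack([np.hstack([f(a,220,300,130,190),f(b,235,315,150,210)]),np.hstack([f(w,0,512,0,384),f(w,180,340,0,120)])]))
E
```

```text
[ 0.60187313 -0.06491593  0.2450405 ] 19.025 [-7.65940323  3.79101014  4.41162124]
```

View pics/c7.png

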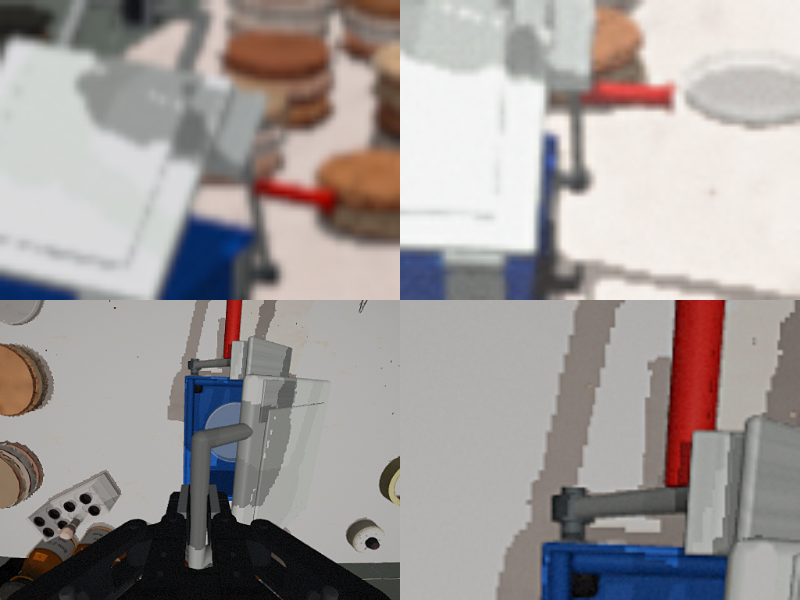

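Reaction is building in +y and +z while the lid is at about 0.77 rad, so the tip appears seated. I'll press a little more to confirm that it carries.

drive_tool([
  [[0, 0, 0], [0, -0.2, -0.2], 0.6],
  [[0, 0, 0], [0, 0, 0], 0.6],
  [[0, 0, 0], [0, 0, 0], 0.6],
])

```text
clock: 19.55
position: [0.6019, -0.0653, 0.2446]
ee_rot: [-0.002, -0.01, 1.0, 0.002]
contact_force: [-8.0, 6.5, 11.4]
width: 0.0105
gripper_force: 44.4
```

It carries firmly. I'll unload, release and retreat upwards.

drive_tool([
  [[0, 0, 0], [0, 0.25, 0.25], 0.6],
  [[0, 0, 0], [0, 0, 0], 0.6],
  [[0, 0, 0], [0, 0, 0], 2.5],
  [[0, 0, 0], [0, 0, 0], 3.5],
  [[0, 0, 0], [0, 0, 0], 3.5],
  [[0, 0, 0], [0, 0, 1], 3.5],
  [[0, 0, 0], [0, 0, 3], 3.5],
  [[0, 0, 0], [0, 0, 6], 3.5],
])

```text
clock: 20.55
position: [0.6033, -0.0646, 0.3452]
ee_rot: [-0.002, -0.01, 1.0, 0.001]
contact_force: [2.3, -0.4, 0.5]
width: 0.0347
gripper_force: 0.0
```

drive_tool([
  [[0, 0, 0], [0, 0, 4], 3.5],
  [[0, 0, 0], [0, 0, 0], 3.5],
  [[0, 0, 0], [0, 0, 0], 3.5],
  [[0, 0, 0], [0, 0, 0], 3.5],
])

```text
clock: 21.05
position: [0.6036, -0.0646, 0.3843]
ee_rot: [-0.002, -0.01, 1.0, 0.0]
contact_force: [-0.0, 0.9, 0.4]
width: 0.0349
gripper_force: 0.0
```

```bash
python3 - <<'E'
from h import *
s=manip.get_state();c=eyes.get_calibration("wrist");w=eyes.get_image("wrist");print(s["position"],s["clock"],s["contact_force"])
a=eyes.get_image("scene");b=eyes.get_image("side")
for t in (.72,.79,.87): print(t,[proj("wrist",[x,.079-.207*np.cos(t)+.006*np.sin(t),.1+.207*np.sin(t)+.006*np.cos(t)],c).round(1) for x in (.561,.645)])
f=lambda i,x0,x1,y0,y1:cv2.resize(i[y0:y1,x0:x1],(400,300))[:,:,::-1]
cv2.imwrite("pics/c8.png",np.vstack([np.hstack([f(a,200,320,110,200),f(b,195,315,135,225)]),np.hstack([f(w,0,512,0,384),f(w,180,340,50,170)])]))
cv2.imwrite("pics/w8.png",w[:,:,::-1])
E
```

```text
[ 0.60362325 -0.06462872  0.38434523] 21.05 [-0.01776093  0.85696887  0.3928686 ]
0.72 [array([245.1, 139.9]), array([244.3, 221.9])]
0.79 [array([256.1, 141.6]), array([254.2, 226.2])]
0.87 [array([270.5, 143.6]), array([267.3, 231.1])]
```

View pics/c8.png

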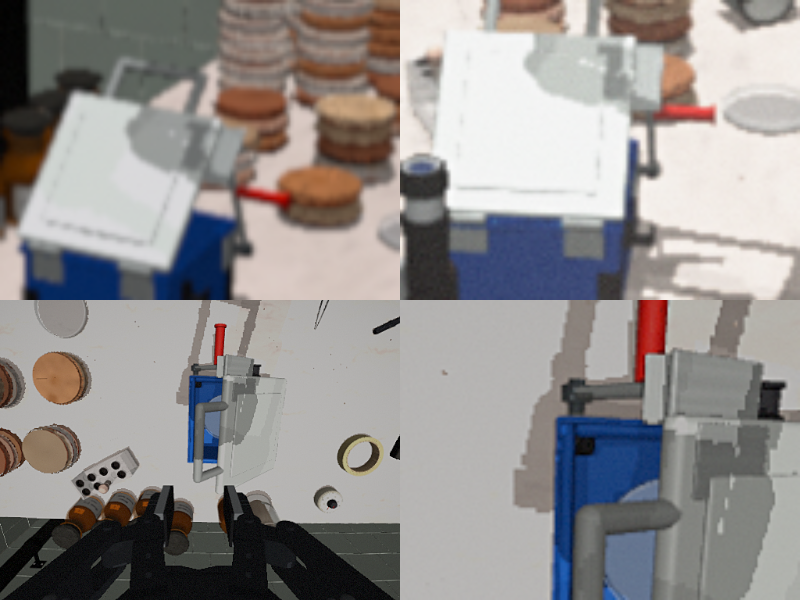

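With the gripper clear, the lid stands on the rod. The bar is at u≈257, which matches 0.79 rad.

```bash
python3 -c "
from rig import job
print(job.sign_off())"
```

```text
the job is handed in; nothing more can be done
None
```

The lid is propped at about 0.79 rad on the rod, with the tip in the bracket's slot as far as the camera views and the firm resistance on lowering show. The gripper is clear and the job was handed in at about 21 s; no verdict was returned.

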